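# Lock the indexing table at its next station

## Task

The indexing table has been left unlocked between two stations, with its plunger parked. Release the plunger: pull its T-grip up out of the rest notch, give it a quarter turn and let it down, and turn the table anticlockwise (seen from above) until the plunger drops fully home in the next notch of the index ring. Force nothing: stop pushing as soon as it has dropped, let go of everything, and leave the gauges on the bench where they are.

Things in the scene. Friction and masses are not known exactly. Their poses are not given: they have to be found in the camera images.
- fixture: Indexing table, green cast base 210 (x) by 260 mm (y), bolted to the bench. Origin on the bench top, on the vertical axis the table turns about. At its -y side a 44 mm wide bracket, 90 mm high, overhangs the table's rim and carries the plunger, whose vertical axis is at x 0, y -87 mm here. Bearings below: 0 along this +x, 90 along +y.
- plunger: Sprung steel index pin, 8 mm thick, tapered tip, sliding vertically in the bracket under the T-grip, which it carries. Origin on its axis, 111 mm above the bench when parked, as at the start; 3 mm lower when riding on the ring's face, 13 mm lower when home in a notch; hard end stop 7 mm above parked. Spring 400 N/m pushes it down: 4 N home, 9 N parked, 12 N at the stop.
- sleeve: Steel guide sleeve under the T-grip, 25 mm across, 22 mm high; origin at its foot, 90 mm above the bench. Its castle-shaped top has a rest notch 3 mm deep along the fixture's x and a slot 18 mm deep along its y, both 6.5 mm wide. The grip's 4 mm cross pin, parallel to its bar, lies in the rest notch; lifted over 3 mm it turns, and drops in the slot a quarter turn on, either way.
- tgrip_center (a point): Centre of the T-grip's grey plastic bar: 46 mm long along this x axis, 13 mm thick (y), 20 mm high (z), with 23 mm of 11 mm stem free below it when parked. 145 mm above the bench at the start, bar along the fixture's x (parked). Released, the bar lies along the fixture's y: 142 mm up with the pin riding on the ring, 132 mm fully home.
- faceplate: Round steel table, 148 mm across, top 78 mm above the bench, turning on the fixture's axis (anticlockwise from above = positive yaw), stiff by about 0.1 N m, staying where left. Origin on the axis, 50 mm up; the handle is at bearing 80 degrees in this frame. A flange bolted on it is 86 mm across, up to 92 mm high, its middle nut 101 mm.
- ring_face (a point): Fixed point on the plunger's axis at the height of the index ring's top face, 62 mm above the bench. The ring, 196 mm across, turns with the table and has four 10 mm wide rim notches, 90 degrees apart. It was clamped by eye: the next notch meets the pin with the handle at bearing 80 give or take 6 degrees; where exactly must be felt. The pin drops in when within 1 mm.
- handle_center (a point): Middle of the bright aluminium upright handle, a sleeve spinning on the end of a steel bar screwed into the table's rim, 120 mm from the table's axis: 18 mm thick, 50 mm tall, this point 114 mm and its top 136 mm above the bench. At the start it lies at bearing 8 to 60 degrees of the fixture, so 14 to 78 degrees short of the next station. With the pin riding on the ring a push of about 2 N here turns the table.
- indicator_stand: Bystander: magnetic base 50 x 60 x 55 mm with a 220 mm column and an indicator on a cross bar 187 mm up along its +y; origin under the base.
- ring_gauge: Bystander: dark steel ring, 70 mm across, 24 mm high; origin at its underside's centre.
- dial_gauge: Bystander: dial gauge lying on its back, 58 mm across, 20 mm high, with its stem along -y; origin under the dial.
- caliper: Bystander: digital caliper lying flat, 235 mm long along x; origin under the middle of its beam.
- micrometer: Bystander: outside micrometer lying flat, about 150 mm long along x; origin on the bench near its middle.
- plug_gauge: Bystander: double-ended plug gauge lying along x, 126 mm long, 26 mm thick; origin under its middle.

How it is judged:
By the outcome, as a careful person would: the job done as asked, in the order asked, and still so for the second after the job is handed in, with the robot touching nothing.
It also fails if it takes over 54 s, if anything falls off the work surface, if the arm or the gripper's body presses on something with over 40 N, if the wrist force passes 120 N, or if a joint passes its speed limit or range.

## Robot

A 6-joint arm with a two-finger parallel gripper is mounted at the origin on the work surface. World frame = base frame: x ahead of the robot, y to its left, z up, the work surface at z = 0. Lengths are in m, angles in rad, forces in N, time in s.
With the tool pointing down it reaches from about 0.35 to 0.725 m from the base axis. Payload 6 kg.
Tool frame: the origin (TCP) lies between the finger pads; the fingertips stand 14 mm ahead of it and the grasp point (between the pads) lies 5 mm behind it; z points along the fingers, y is the line along which they close (so a half turn about z gives the same grasp; the last joint's range is limited). The gripper opens to 85 mm and grips with 20 to 120 N. Pads are 22 mm wide; open, the fingers measure 114 mm over their backs; the gripper's body (76 mm by 85 mm) begins 54 mm behind the grasp point. The pads swing forward as they close: fully open they stand 13 mm farther back than shut.
Start: joints at [1.437, 0.04, 0.085, 0, -1.615, -0.334], TCP at [0.271, 0.536, 0.245] pointing down, gripper open.
Joint ranges: [-2.56, 2.56], [-1.29, 2.01], [-1.08, 1.49], [-3.29, 1.98], [-2.81, -0.18], [-2.99, 2.99]. Speed limits (rad/s): [2.57, 2.57, 3.01, 3.14, 3.14, 3.14].

## Interface

Orientations are given as a rotation vector (axis times angle).
In Python, from station import get_obs, snapshot, close_job, look_for, trace gives the robot as it stands.
- The arm moves only by the tool play_rows, never from a script. Its argument "commands" is a list of rows, each an object with "twist": the turn, a rotation vector about the world's x, y, z normalised to -1 to 1, where 1 is 0.08 rad, a list of three; "xyz": the shift along the world's x, y, z normalised to -1 to 1, where 1 is 3 cm, a list of three; "jaw": the closure, from -1 (fully open) to 1 (shut). A call has 1 to 20 rows; each row shifts and turns the commanded pose from where the row before left it; what a row does not reach is not made up. A row lasts 1/10 s, in which the tool goes at most 50 mm and 8.59 degrees, less where a joint would pass 70% of its speed; a pose out of reach is approached as far as the arm can. A call with a number of a shift or a turn outside -1 to 1 is refused whole. A call with a gripper value outside its range is refused whole. The fingers move at their own pace and stop on an object; "squeeze" is the grip in N (left out, the last holds). Time passes only in rows, so rows that do not move let the fingers close. It gives the time, the measured TCP pose, the force, the opening and the grip force at its end, in the units of the state.
- get_obs(): the state, without advancing time (a new reading comes with each control period).
- snapshot(name): name is "side" or "top" or "wrist"; returns a dict with "color" (384x512x3 uint8, blue, green, red), "mtx" (3x3 intrinsics, pixels), "k1" (the pictures are not rectified: a ray, as slopes to the right and down, at radius r is drawn at 1 + k1 r^2 times it, then the intrinsics apply), "world_to_cam" (4x4, takes a point from world to camera coordinates). Camera axes: x right, y down, z forward; pixel columns grow to the right and rows downward; lengths in m; the calibration is good to about 2 mm. A picture is of the moment at which its call begins. There is no depth.
- close_job(): hands the job in; it is judged then, once.
Trained networks look in a picture, given as the dict that the camera call returned (one of the last four; its "shot" number tells which), for a name from the list of things; names that differ only in an ending like _2 or _b are one class to them, and where a whole thing is asked for, a point or a joint stands for the part that bears it (a point fixed in the world has none). Each returns a list of dicts, best first, with "conf" (0 to 1); they miss things now and then, are a little off and sometimes report something else, mostly with a low value. They report only what shows in the picture. A call takes as long as a camera call.
- look_for(picture, name): "position" ([column, row] in pixels, amid what is visible of it).
- trace(picture, name): "pixels" (384x512 bool, what is visible of it) and "position" ([column, row] in pixels, amid what is visible of it).
The state is a dict: "clock": time; "joints": joint angles; "joint_velocities": joint speeds; "joint_efforts": joint torques, N m; "eef_pos": TCP position; "tcp_rot": TCP orientation; "ft_force": force on the tool from outside, world axes, zero at the start; "torque": the same for the moment, N m; "width": opening from 0.0 (shut) to 1.0 (fully open); "grip_force": force on a finger pad.
Only numpy, scipy, OpenCV 4.12 (cv2) and the standard library are available. Lean on these libraries where they do the work, as an engineer would, in place of code of your own. Each camera call takes 0.05 s, during which the arm holds its last target. There are 200 camera calls.

## Working session

There is one attempt and no reset: what is moved stays moved. The work goes in short steps, Python scripts to look and compute and a tool call to move; the robot and the scene stay as the last step left them, time stands still between calls to the robot, and variables do not carry over. Pictures are saved under pics/ and viewed, at most 10 in all, crops included, and the job is handed in when it is done.

Besides the shell and the picture viewer there is one more tool, called as name(argument=value, ...), one argument or row to a line, values as JSON. play_rows: Moves the arm, as the interface text tells. Scaled input: -1 to 1 covers 3 cm each way for a shift and 0.08 rad each way for a turn. Its arguments: {"type":"object","properties":{"commands":{"type":"array","items":{"type":"object","properties":{"twist":{"type":"array","items":{"type":"number","minimum":-1,"maximum":1}},"xyz":{"type":"array","items":{"type":"number","minimum":-1,"maximum":1}},"jaw":{"type":"number"}}}},"squeeze":{"type":"number"}},"required":["commands"]}

```bash
mkdir -p pics; cat > h.py <<'E'
import numpy as np,cv2
from station import *
def proj(s,P):
    P=np.atleast_2d(P);c=(s["world_to_cam"]@np.c_[P,np.ones(len(P))].T)[:3]
    u=c[:2]/c[2];r2=(u**2).sum(0);u=u*(1+s["k1"]*r2)
    M=s["mtx"];return np.c_[M[0,0]*u[0]+M[0,2],M[1,1]*u[1]+M[1,2]]
def ray(s,p):
    k=np.array([s["k1"],0,0,0,0],float)
    u=cv2.undistortPoints(np.array([[p]],float),np.array(s["mtx"],float),k)[0,0]
    T=np.array(s["world_to_cam"]);R=T[:3,:3];o=-R.T@T[:3,3];d=R.T@np.r_[u,1];return o,d/np.linalg.norm(d)
def atz(s,p,z):
    o,d=ray(s,p);return o+d*(z-o[2])/d[2]
def tri(l):
    A=0;b=0
    for s,p in l:
        o,d=ray(s,p);Q=np.eye(3)-np.outer(d,d);A=A+Q;b=b+Q@o
    return np.linalg.solve(A,b)
E
python3 - <<'E'
from h import *
S={n:snapshot(n) for n in("side","top")}
for n in S: cv2.imwrite(f"pics/{n}0.png",S[n]["color"])
Z=dict(fixture=.05,tgrip_center=.145,handle_center=.114,faceplate=.078,plunger=.111,sleeve=.1,indicator_stand=.05,ring_gauge=.012,dial_gauge=.01,caliper=.01,micrometer=.01,plug_gauge=.013)
for k,z in Z.items():
    for n in S:
        for r in look_for(S[n],k)[:2]: print(k,n,round(r["conf"],2),np.round(r["position"]),np.round(atz(S[n],r["position"],z),3))
print(get_obs())
E
```

```text
fixture side 0.79 [255. 254.] [ 0.438 -0.12   0.05 ]
fixture top 0.82 [299. 237.] [ 0.457 -0.091  0.05 ]
tgrip_center top 0.62 [121. 157.] [0.67  0.39  0.145]
tgrip_center top 0.32 [129. 234.] [0.465 0.363 0.145]
handle_center side 0.56 [283. 206.] [ 0.595 -0.053  0.114]
handle_center top 0.67 [288. 236.] [ 0.463 -0.056  0.114]
handle_center top 0.4 [290. 197.] [ 0.567 -0.059  0.114]
faceplate side 0.9 [244. 240.] [ 0.43  -0.082  0.078]
faceplate top 0.74 [290. 238.] [ 0.455 -0.063  0.078]
faceplate top 0.26 [228. 246.] [0.433 0.106 0.078]
plunger side 0.63 [269. 229.] [ 0.485 -0.121  0.111]
plunger top 0.68 [328. 240.] [ 0.451 -0.163  0.111]
plunger top 0.43 [121. 155.] [0.679 0.402 0.111]
sleeve side 0.57 [268. 244.] [ 0.447 -0.161  0.1  ]
sleeve top 0.45 [321. 239.] [ 0.453 -0.146  0.1  ]
indicator_stand side 0.91 [328. 244.] [ 0.629 -0.213  0.05 ]
indicator_stand side 0.36 [258. 254.] [ 0.443 -0.125  0.05 ]
indicator_stand top 0.82 [350. 178.] [ 0.625 -0.241  0.05 ]
ring_gauge side 0.57 [291. 230.] [ 0.634 -0.054  0.012]
ring_gauge top 0.78 [294. 173.] [ 0.645 -0.082  0.012]
dial
[... 506 characters left out ...]
97 0.444 0.013]
{'clock': 1.3, 'joints': array([ 1.43666074e+00,  4.02289811e-02,  8.47832619e-02, -2.19371459e-05,
       -1.61546965e+00, -3.33667744e-01]), 'joint_velocities': array([-0.00136382, -0.00068587, -0.00104091, -0.00186447, -0.0002438 ,
       -0.00036391]), 'joint_efforts': array([-1.26134753e-03, -3.67955875e+01,  3.47451532e+01,  6.93330914e+00,
       -9.68995919e-04,  1.44831108e-05]), 'eef_pos': array([0.27054086, 0.53552665, 0.24523125]), 'tcp_rot': array([ 3.05592851e+00, -7.28112238e-01, -1.56287238e-05]), 'ft_force': array([-0.67265462,  0.98298897,  0.47977861]), 'torque': array([-0.05929391, -0.02989796, -0.03109518]), 'grip_force': 0.0, 'width': 0.9998431162989604}
```

View images.

```bash
python3 - <<'E'
import cv2
for n,(x0,x1,y0,y1) in dict(top=(210,370,150,290),side=(170,350,160,300)).items():
    i=cv2.imread(f"pics/{n}0.png")[y0:y1,x0:x1]; cv2.imwrite(f"pics/{n}0c.png",cv2.resize(i,None,fx=4,fy=4,interpolation=cv2.INTER_CUBIC))
E
```

```text
(no output)
```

View pics/top0c.png

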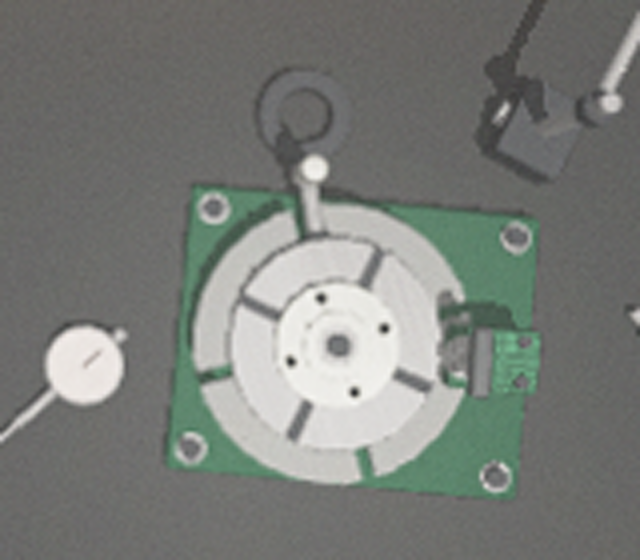

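View pics/side0c.png

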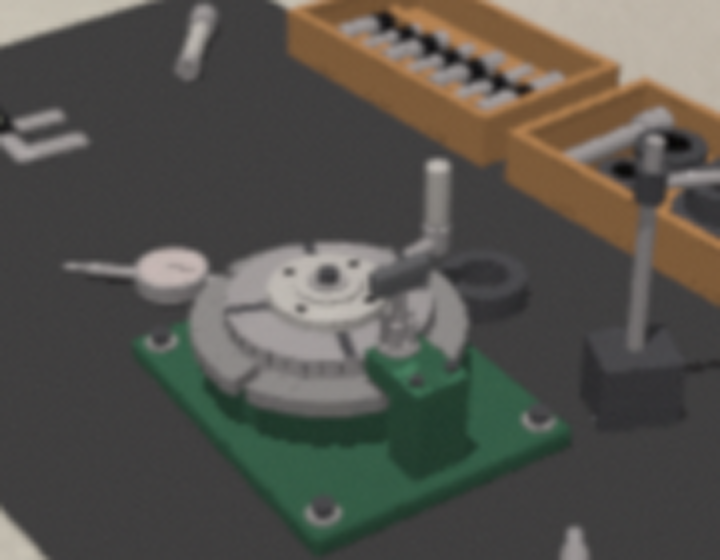

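The top view shows the fixture with its plunger bracket to the right (crop 500,362), the T-bar upright at crop (480,362), the handle top at crop (315,167) and the nut at crop (338,345). The side view agrees: the bar is along fixture x, the handle is near bearing 10, and the indicator's cross bar points away.

```bash
cat >> h.py <<'E'
def Rz(a): c,s=np.cos(a),np.sin(a);return np.array([[c,-s,0],[s,c,0],[0,0,1]])
E
python3 - <<'E'
from h import *
t=snapshot("top");s=snapshot("side")
T=lambda x,y:(210+x/4,150+y/4)
B=[T(213,207),T(516,237),T(496,476),T(190,447)]
for z in(.02,):
    P=np.array([atz(t,p,z) for p in B]);print(P.round(3),P.mean(0).round(4))
v=(P[0]-P[3]+P[1]-P[2]);w=(P[0]-P[1]+P[3]-P[2])
yaw=[np.arctan2(v[1],v[0]),np.arctan2(-w[0],w[1])];print("yaw",np.degrees(yaw))
print("nut",atz(t,T(338,345),.101))
g=atz(t,T(481,363),.155);h=atz(t,T(315,166),.136);print("grip",g,"handle",h)
S=lambda x,y:(170+x/4,160+y/4)
print("tri nut",tri([(t,T(338,345)),(s,S(328,274))]),"handle top",tri([(t,T(315,166)),(s,S(438,163))]))
c=tri([(t,T(338,345)),(s,S(328,274))]);
a=np.mean(yaw)
print("grip pred",c+Rz(a)@[0,-.087,0],"bearing",np.degrees(np.arctan2(h[1]-c[1],h[0]-c[0])-a),np.hypot(*(h-c)[:2]))
E
```

```text
[[ 0.557  0.009  0.02 ]
 [ 0.536 -0.214  0.02 ]
 [ 0.361 -0.199  0.02 ]
 [ 0.382  0.025  0.02 ]] [ 0.4591 -0.0948  0.02  ]
yaw [-5.05205893 -5.32257691]
nut [ 0.46097684 -0.07390065  0.101     ]
grip [ 0.45251652 -0.16019592  0.155     ] handle [ 0.57992372 -0.05484108  0.136     ]
tri nut [ 0.46152394 -0.07456288  0.09930508] handle top [ 0.57989964 -0.05472628  0.138388  ]
grip pred [ 0.45365808 -0.16120657  0.09930508] bearing 14.644226969832427 0.12003107197003093
```

play_rows(
  commands=[
    {"xyz": [0.3, -1, 0], "twist": [0, 0, 0.236], "jaw": -1},
    {"xyz": [0.3, -1, 0], "twist": [0, 0, 0.236], "jaw": -1},
    {"xyz": [0.3, -1, 0], "twist": [0, 0, 0.236], "jaw": -1},
    {"xyz": [0.3, -1, 0], "twist": [0, 0, 0.236], "jaw": -1},
    {"xyz": [0.3, -1, 0], "twist": [0, 0, 0.236], "jaw": -1},
    {"xyz": [0.3, -1, 0], "twist": [0, 0, 0.236], "jaw": -1},
    {"xyz": [0.3, -1, 0], "twist": [0, 0, 0.236], "jaw": -1},
    {"xyz": [0.3, -1, 0], "twist": [0, 0, 0.236], "jaw": -1},
    {"xyz": [0.3, -1, 0], "twist": [0, 0, 0.236], "jaw": -1},
    {"xyz": [0.3, -1, 0], "twist": [0, 0, 0.236], "jaw": -1},
    {"xyz": [0.3, -1, 0], "twist": [0, 0, 0.236], "jaw": -1},
    {"xyz": [0.3, -1, 0], "twist": [0, 0, 0.236], "jaw": -1},
    {"xyz": [0.3, -1, 0], "twist": [0, 0, 0.236], "jaw": -1},
    {"xyz": [0.3, -1, 0], "twist": [0, 0, 0.236], "jaw": -1},
    {"xyz": [0.3, -1, 0], "twist": [0, 0, 0.236], "jaw": -1},
    {"xyz": [0.3, -1, 0], "twist": [0, 0, 0.236], "jaw": -1},
    {"xyz": [0.3, -1, 0], "twist": [0, 0, 0.236], "jaw": -1},
    {"xyz": [0.3, -1, 0], "twist": [0, 0, 0.236], "jaw": -1},
    {"xyz": [0.3, -1, 0], "twist": [0, 0, 0.236], "jaw": -1},
    {"xyz": [0.3, -1, 0], "twist": [0, 0, 0.236], "jaw": -1},
  ],
  squeeze=40,
)

```text
clock: 3.4
eef_pos: [0.4507, -0.0658, 0.2455]
tcp_rot: [-3.138, 0.141, -0.001]
ft_force: [0.4, -0.2, -0.3]
width: 1.0
grip_force: 0.0
```

play_rows(
  commands=[
    {"xyz": [0, -0.8, 0]},
    {"xyz": [0, -0.8, 0]},
    {"xyz": [0, -0.8, 0]},
    {"xyz": [0, 0, 0]},
    {"xyz": [0, 0, 0]},
  ],
)

```text
invalid input at $.commands[0]: expected keys twist, xyz, jaw
```

```bash
python3 - <<'E'
from h import *
w=snapshot("wrist")
for r in look_for(w,"tgrip_center")[:2]: print(r["conf"],r["position"],atz(w,r["position"],.15))
for r in look_for(w,"handle_center")[:2]: print(r["conf"],r["position"],atz(w,r["position"],.12))
i=w["color"].copy()
for q in proj(w,[[.453,-.161,.155],[.461,-.074,.101],[.580,-.055,.136]]): cv2.circle(i,tuple(int(v) for v in q),4,(0,0,255),1);print(q)
cv2.imwrite("pics/w1.png",i)
o=get_obs();print(o["clock"],o["eef_pos"],o["tcp_rot"],o["joints"],o["ft_force"])
E
```

```text
0.91 [377.4, 182.0] [ 0.45810705 -0.15794577  0.15      ]
0.68 [234.5, 31.2] [ 0.58059311 -0.05723612  0.12      ]
[383.60423145 189.68442961]
[268.19921926 173.84314659]
[229.70068544  27.1591336 ]
3.55 [ 0.45053284 -0.06586932  0.24504483] [ 3.13779271e+00 -1.46755384e-01 -9.11917065e-04] [ 3.01170539e-01 -3.53142451e-01 -2.64719420e-01  1.50286385e-04
 -1.65989126e+00  1.17616670e+00] [ 0.82495567  0.24373479 -0.20487796]
```

View pics/w1.png

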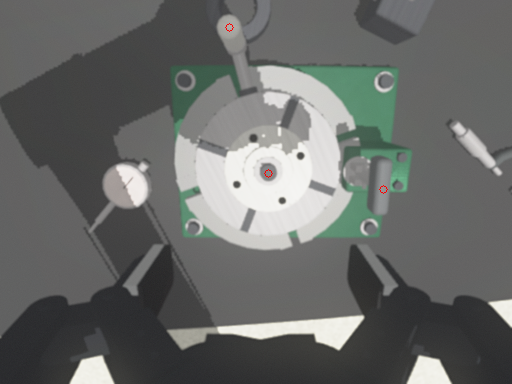

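The wrist view shows the T-bar centred near (380,185) and the nut and handle where predicted. The first script estimate is a few mm off in x for the grip.

play_rows(
  commands=[
    {"xyz": [0.04, -0.78, 0], "twist": [0, 0, 0], "jaw": -1},
    {"xyz": [0.04, -0.78, 0], "twist": [0, 0, 0], "jaw": -1},
    {"xyz": [0.04, -0.78, 0], "twist": [0, 0, 0], "jaw": -1},
    {"xyz": [0.03, -0.78, 0], "twist": [0, 0, 0], "jaw": -1},
    {"xyz": [0, 0, -0.6], "twist": [0, 0, 0], "jaw": -1},
    {"xyz": [0, 0, -0.6], "twist": [0, 0, 0], "jaw": -1},
    {"xyz": [0, 0, 0], "twist": [0, 0, 0], "jaw": -1},
    {"xyz": [0, 0, 0], "twist": [0, 0, 0], "jaw": -1},
  ],
)

```text
clock: 4.35
eef_pos: [0.4551, -0.1576, 0.2098]
tcp_rot: [3.138, -0.14, 0.0]
ft_force: [-0.5, 0.4, 0.4]
width: 0.999
grip_force: 0.0
```

```bash
python3 - <<'E'
from h import *
w=snapshot("wrist")
for r in trace(w,"tgrip_center")[:1]:
    m=r["pixels"];c,(a,b),th=cv2.minAreaRect(np.argwhere(m)[:,::-1].astype(np.float32))
    print(r["conf"],r["position"],c,a,b,th,atz(w,r["position"],.155),atz(w,c,.15))
    bx=cv2.boxPoints((c,(a,b),th));print(np.array([atz(w,p,.155) for p in bx]).round(4))
i=w["color"].copy()
for q in proj(w,[[.455,-.160,.155]]): cv2.circle(i,tuple(int(v) for v in q),4,(0,0,255),1);print(q)
cv2.imwrite("pics/w2.png",i)
o=get_obs();print(o["clock"],o["eef_pos"],o["tcp_rot"],o["joints"],o["ft_force"])
E
```

```text
0.79 [265.4, 214.7] (266.0, 216.5) 67.0 20.0 90.0 [ 0.45851227 -0.16116702  0.155     ] [ 0.45532583 -0.16138762  0.15      ]
[[ 0.4803 -0.157   0.155 ]
 [ 0.4792 -0.1697  0.155 ]
 [ 0.4324 -0.1662  0.155 ]
 [ 0.4336 -0.1527  0.155 ]]
[264.08078239 219.84462017]
4.45 [ 0.45550544 -0.15774328  0.21071936] [ 3.13805318 -0.14040451  0.0032034 ] [ 8.69882981e-02 -2.83729935e-01 -2.73615096e-01  6.62796881e-04
 -1.57894154e+00  1.39438862e+00] [-0.10272047 -0.58175185  0.27113614]
```

View pics/w2.png

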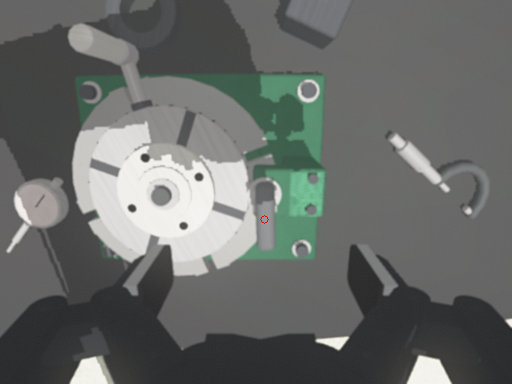

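The T-bar is centred at about (266,217), between the fingers and 3 mm off in y.

play_rows(
  commands=[
    {"xyz": [0, -0.1, -0.55], "twist": [0, 0, 0], "jaw": -1},
    {"xyz": [0.02, 0, -0.55], "twist": [0, 0, 0], "jaw": -1},
    {"xyz": [0, 0, -0.55], "twist": [0, 0, 0], "jaw": -1},
    {"xyz": [0, 0, -0.6], "twist": [0, 0, 0], "jaw": 0},
    {"xyz": [0, 0, 0], "twist": [0, 0, 0], "jaw": 0.4},
    {"xyz": [0, 0, 0], "twist": [0, 0, 0], "jaw": 1},
    {"xyz": [0, 0, 0], "twist": [0, 0, 0], "jaw": 1},
    {"xyz": [0, 0, 0], "twist": [0, 0, 0], "jaw": 1},
    {"xyz": [0, 0, 0], "twist": [0, 0, 0], "jaw": 1},
    {"xyz": [0, 0, 0], "twist": [0, 0, 0], "jaw": 1},
  ],
  squeeze=40,
)

```text
clock: 5.45
eef_pos: [0.4562, -0.1612, 0.1432]
tcp_rot: [3.138, -0.141, 0.004]
ft_force: [-1.0, 0.7, 5.2]
width: 0.143
grip_force: 41.6
```

play_rows(
  commands=[
    {"xyz": [0, 0, 0.09], "twist": [0, 0, 0], "jaw": 1},
    {"xyz": [0, 0, 0.09], "twist": [0, 0, 0], "jaw": 1},
    {"xyz": [0, 0, 0], "twist": [0, 0, 0], "jaw": 1},
    {"xyz": [0, 0, 0], "twist": [0, 0, 0], "jaw": 1},
  ],
)

```text
clock: 5.85
eef_pos: [0.456, -0.1611, 0.145]
tcp_rot: [-3.138, 0.142, 0.0]
ft_force: [7.3, -4.5, -9.8]
width: 0.144
grip_force: 39.3
```

play_rows(
  commands=[
    {"xyz": [0.04, -0.02, 0.07], "twist": [0, 0, 0], "jaw": 1},
    {"xyz": [0, 0, 0], "twist": [0, 0, 0], "jaw": 1},
    {"xyz": [0, 0, 0], "twist": [0, 0, 0], "jaw": 1},
  ],
)

```text
clock: 6.15
eef_pos: [0.4561, -0.1612, 0.1472]
tcp_rot: [-3.137, 0.142, 0.005]
ft_force: [2.8, -1.2, -11.8]
width: 0.144
grip_force: 39.2
```

```bash
python3 - <<'E'
from h import *
for _ in range(3):
    s=snapshot("side");o=get_obs();print(o["clock"],o["eef_pos"],o["ft_force"],o["torque"])
E
```

```text
6.2 [ 0.45612755 -0.16121301  0.14749772] [  2.03145456   0.40639076 -11.66289631] [ 0.00766397 -0.89806302 -0.01264013]
6.25 [ 0.45614114 -0.1612028   0.14778367] [  1.04066039  -0.18012061 -10.92207681] [ 0.04650334 -0.65416125  0.00535766]
6.3 [ 0.45617625 -0.16121408  0.14805534] [  1.21713487   0.97571472 -12.41223832] [ 0.14147099 -0.55258849 -0.02617019]
```

play_rows(
  commands=[
    {"xyz": [0, 0, 0], "twist": [0, 0, -0.9], "jaw": 1},
    {"xyz": [0, 0, 0], "twist": [0, 0, -1], "jaw": 1},
    {"xyz": [0, 0, 0], "twist": [0, 0, -1], "jaw": 1},
    {"xyz": [0, 0, 0], "twist": [0, 0, -1], "jaw": 1},
    {"xyz": [0, 0, 0], "twist": [0, 0, -1], "jaw": 1},
  ],
)

```text
clock: 6.8
eef_pos: [0.456, -0.1618, 0.1485]
tcp_rot: [3.049, -0.755, -0.004]
ft_force: [-0.1, -2.5, -12.2]
width: 0.142
grip_force: 39.1
```

play_rows(
  commands=[
    {"xyz": [0, 0, 0], "twist": [0, 0, -1], "jaw": 1},
    {"xyz": [0, 0, 0], "twist": [0, 0, -1], "jaw": 1},
    {"xyz": [0, 0, 0], "twist": [0, 0, -1], "jaw": 1},
    {"xyz": [0, 0, 0], "twist": [0, 0, -1], "jaw": 1},
    {"xyz": [0, 0, 0], "twist": [0, 0, -1], "jaw": 1},
    {"xyz": [0, 0, 0], "twist": [0, 0, -1], "jaw": 1},
    {"xyz": [0, 0, 0], "twist": [0, 0, -1], "jaw": 1},
    {"xyz": [0, 0, 0], "twist": [0, 0, -1], "jaw": 1},
    {"xyz": [0, 0, 0], "twist": [0, 0, -1], "jaw": 1},
    {"xyz": [0, 0, 0], "twist": [0, 0, -1], "jaw": 1},
    {"xyz": [0, 0, 0], "twist": [0, 0, -1], "jaw": 1},
    {"xyz": [0, 0, 0], "twist": [0, 0, -1], "jaw": 1},
    {"xyz": [0, 0, 0], "twist": [0, 0, -1], "jaw": 1},
    {"xyz": [0, 0, 0], "twist": [0, 0, -1], "jaw": 1},
    {"xyz": [0, 0, 0], "twist": [0, 0, -0.74], "jaw": 1},
    {"xyz": [0, 0, 0], "twist": [0, 0, 0], "jaw": 1},
    {"xyz": [0, 0, 0], "twist": [0, 0, 0], "jaw": 1},
  ],
)

```text
clock: 8.5
eef_pos: [0.4545, -0.1627, 0.148]
tcp_rot: [2.113, -2.317, -0.005]
ft_force: [-4.1, -5.5, -12.2]
width: 0.143
grip_force: 39.2
```

play_rows(
  commands=[
    {"xyz": [-0.03, -0.035, -0.1], "twist": [0, 0, 0], "jaw": 1},
    {"xyz": [0, 0, -0.1], "twist": [0, 0, 0], "jaw": 1},
    {"xyz": [0, 0, 0], "twist": [0, 0, 0], "jaw": 1},
    {"xyz": [0, 0, 0], "twist": [0, 0, 0], "jaw": 1},
  ],
)

```text
clock: 8.9
eef_pos: [0.4545, -0.1628, 0.1426]
tcp_rot: [2.116, -2.318, -0.004]
ft_force: [-7.3, 0.2, -8.6]
width: 0.142
grip_force: 39.5
```

play_rows(
  commands=[
    {"xyz": [0, 0, -0.08], "twist": [0, 0, 0], "jaw": 1},
    {"xyz": [0, 0, 0], "twist": [0, 0, 0], "jaw": 1},
    {"xyz": [0, 0, 0], "twist": [0, 0, 0], "jaw": 1},
  ],
)

```text
clock: 9.2
eef_pos: [0.4545, -0.1628, 0.1405]
tcp_rot: [2.116, -2.318, -0.004]
ft_force: [-7.8, -0.6, -9.1]
width: 0.141
grip_force: 39.9
```

play_rows(
  commands=[
    {"xyz": [-0.03, 0, -0.05], "twist": [0, 0, 0], "jaw": 1},
    {"xyz": [0, 0, 0], "twist": [0, 0, 0], "jaw": 1},
    {"xyz": [0, 0, 0], "twist": [0, 0, 0], "jaw": 1},
  ],
)

```text
clock: 9.5
eef_pos: [0.4544, -0.1629, 0.1402]
tcp_rot: [2.118, -2.319, -0.001]
ft_force: [-5.2, 0.7, -5.5]
width: 0.141
grip_force: 40.3
```

play_rows(
  commands=[
    {"xyz": [0, 0, 0], "twist": [0, 0, 0], "jaw": 0},
    {"xyz": [0, 0, 0], "twist": [0, 0, 0], "jaw": -1},
    {"xyz": [0, 0, 0], "twist": [0, 0, 0], "jaw": -1},
    {"xyz": [0, 0, 0.5], "twist": [0, 0, 0], "jaw": -1},
    {"xyz": [0, 0, 1], "twist": [0, 0, 0], "jaw": -1},
    {"xyz": [0, 0, 1], "twist": [0, 0, 0], "jaw": -1},
    {"xyz": [0, 0, 0], "twist": [0, 0, 0], "jaw": -1},
    {"xyz": [0, 0, 0], "twist": [0, 0, 0], "jaw": -1},
  ],
)

```text
clock: 10.3
eef_pos: [0.4557, -0.1628, 0.2163]
tcp_rot: [-2.117, 2.318, -0.003]
ft_force: [-0.2, 0.5, 0.2]
width: 1.003
grip_force: 0.0
```

```bash
python3 - <<'E'
from h import *
s=snapshot("side");t=snapshot("top");w=snapshot("wrist")
f=lambda i,z:cv2.resize(i,None,fx=z,fy=z,interpolation=cv2.INTER_CUBIC)
cv2.imwrite("pics/c3.png",np.hstack([f(s["color"][170:290,190:320],3),f(w["color"],.9375)[:360,:400]]))
l=[]
for n,p in(("top",t),("side",s)):
    for k in("handle_center","tgrip_center"):
        for r in look_for(p,k)[:1]:print(n,k,r["conf"],r["position"],atz(p,r["position"],.114 if k[0]=="h" else .142))
o=get_obs();print(o["clock"],o["eef_pos"],o["tcp_rot"],o["joints"],o["ft_force"])
E
```

```text
top handle_center 0.56 [287.9, 192.8] [ 0.5779034  -0.05461504  0.114     ]
side tgrip_center 0.66 [266.7, 244.9] [ 0.40660335 -0.20704268  0.142     ]
10.65 [ 0.45482457 -0.16271522  0.21383266] [ 2.11799204e+00 -2.31908538e+00 -1.11100845e-03] [ 7.53593029e-02 -2.77827512e-01 -2.63011205e-01 -1.13135734e-05
 -1.58674512e+00 -1.65939743e-01] [-0.0729237  -1.03138894 -0.12632558]
```

View pics/c3.png

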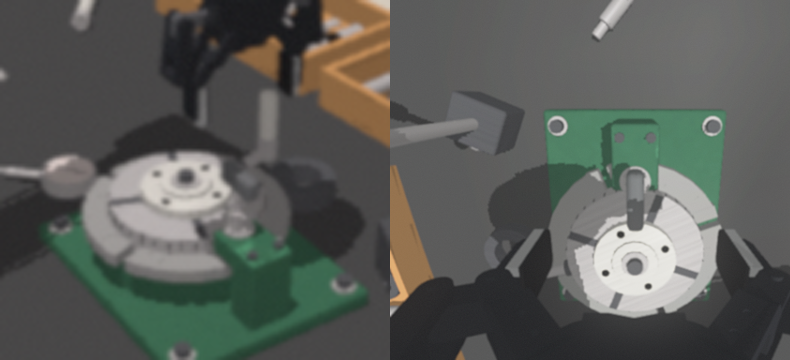

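The bar now lies along fixture y in the sleeve's slot and the gripper is clear of it. Next, the handle.

play_rows(
  commands=[
    {"xyz": [0.231, 0.2, 0], "twist": [0, 0, -0.913], "jaw": -1},
    {"xyz": [0.231, 0.2, 0], "twist": [0, 0, -0.913], "jaw": -1},
    {"xyz": [0.231, 0.2, 0], "twist": [0, 0, -0.913], "jaw": -1},
    {"xyz": [0.231, 0.2, 0], "twist": [0, 0, -0.913], "jaw": -1},
    {"xyz": [0.231, 0.2, 0], "twist": [0, 0, -0.913], "jaw": -1},
    {"xyz": [0.231, 0.2, 0], "twist": [0, 0, -0.913], "jaw": -1},
    {"xyz": [0.231, 0.2, 0], "twist": [0, 0, -0.913], "jaw": -1},
    {"xyz": [0.231, 0.2, 0], "twist": [0, 0, -0.913], "jaw": -1},
    {"xyz": [0.231, 0.2, 0], "twist": [0, 0, -0.913], "jaw": -1},
    {"xyz": [0.231, 0.2, 0], "twist": [0, 0, -0.913], "jaw": -1},
    {"xyz": [0.231, 0.2, 0], "twist": [0, 0, -0.913], "jaw": -1},
    {"xyz": [0.231, 0.2, 0], "twist": [0, 0, -0.913], "jaw": -1},
    {"xyz": [0.231, 0.2, 0], "twist": [0, 0, -0.913], "jaw": -1},
    {"xyz": [0.231, 0.2, 0], "twist": [0, 0, -0.913], "jaw": -1},
    {"xyz": [0.231, 0.2, 0], "twist": [0, 0, -0.913], "jaw": -1},
    {"xyz": [0.231, 0.2, 0], "twist": [0, 0, -0.913], "jaw": -1},
    {"xyz": [0.231, 0.2, 0], "twist": [0, 0, -0.913], "jaw": -1},
    {"xyz": [0.231, 0.2, 0], "twist": [0, 0, -0.913], "jaw": -1},
    {"xyz": [0, 0, 0], "twist": [0, 0, 0], "jaw": -1},
    {"xyz": [0, 0, 0], "twist": [0, 0, 0], "jaw": -1},
  ],
)

```text
clock: 12.65
eef_pos: [0.5796, -0.0548, 0.214]
tcp_rot: [0.263, -3.13, 0.0]
ft_force: [-0.1, 0.5, -1.2]
width: 1.002
grip_force: 0.0
```

```bash
python3 - <<'E'
from h import *
w=snapshot("wrist")
for r in trace(w,"handle_center")[:1]: print(r["conf"],r["position"],atz(w,r["position"],.12),r["pixels"].sum())
i=w["color"].copy()
for q in proj(w,[[.580,-.055,.136],[.461,-.074,.101]]): cv2.circle(i,tuple(int(v) for v in q),4,(0,0,255),1);print(q)
cv2.imwrite("pics/w4.png",i)
o=get_obs();print(o["clock"],o["eef_pos"],o["tcp_rot"],o["joints"],o["ft_force"])
E
```

```text
0.91 [263.6, 202.1] [ 0.57944617 -0.05173054  0.12      ] 767
[259.3289846  208.84258558]
[260.77730901  39.31299887]
12.75 [ 0.57950061 -0.05500492  0.21431423] [ 2.61599589e-01 -3.13043230e+00  5.27706001e-05] [ 2.49692682e-01 -8.34914787e-03 -2.04463929e-02 -8.06941817e-06
 -1.55895009e+00 -1.65374314e+00] [-0.17100198  0.23160829  0.8360151 ]
```

View pics/w4.png

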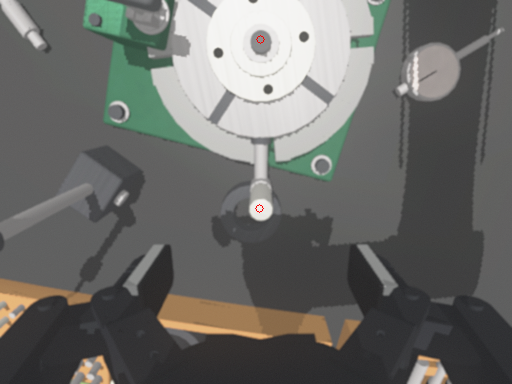

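The handle top sits at (260,208), exactly under the tool and between the open fingers. I'll descend and part-close around it, with the arc rows computed alongside.

play_rows(
  commands=[
    {"xyz": [0, 0, -0.65], "twist": [0, 0, 0], "jaw": -1},
    {"xyz": [0, 0, -0.65], "twist": [0, 0, 0], "jaw": -1},
    {"xyz": [0, 0, -0.65], "twist": [0, 0, 0], "jaw": -1},
    {"xyz": [0, 0, -0.65], "twist": [0, 0, 0], "jaw": -1},
    {"xyz": [0, 0, -0.6], "twist": [0, 0, 0], "jaw": -1},
    {"xyz": [0, 0, 0], "twist": [0, 0, 0], "jaw": 0.38},
    {"xyz": [0, 0, 0], "twist": [0, 0, 0], "jaw": 0.38},
    {"xyz": [0, 0, 0], "twist": [0, 0, 0], "jaw": 0.38},
    {"xyz": [0, 0, 0], "twist": [0, 0, 0], "jaw": 0.38},
  ],
)

```text
clock: 13.65
eef_pos: [0.5803, -0.0547, 0.1198]
tcp_rot: [-0.26, 3.129, 0.0]
ft_force: [0.0, -0.1, 0.6]
width: 0.326
grip_force: 0.0
```

```bash
python3 - <<'E'
from h import *
o=get_obs();p=o["eef_pos"];print(o["clock"],p,o["width"],o["ft_force"])
c=np.array([.461,-.074]);a=np.degrees(np.arctan2(*(p[:2]-c)[::-1]));print(a,np.hypot(*(p[:2]-c)))
th=np.radians(np.r_[np.linspace(a,62,13),np.arange(63,86,1)]);P=np.c_[np.cos(th),np.sin(th)]*.120
print(np.c_[np.degrees(th[1:]),np.diff(P,axis=0)/.03,np.diff(th)/.08].round(3))
E
```

```text
13.65 [ 0.58034201 -0.05473111  0.1198    ] 0.3255256820855337 [ 0.0184614  -0.05015292  0.64276196]
9.171787148348422 0.12088757762851861
[[ 1.3574e+01 -6.1000e-02  3.0100e-01  9.6000e-01]
 [ 1.7976e+01 -8.4000e-02  2.9600e-01  9.6000e-01]
 [ 2.2379e+01 -1.0600e-01  2.8800e-01  9.6000e-01]
 [ 2.6781e+01 -1.2800e-01  2.7900e-01  9.6000e-01]
 [ 3.1184e+01 -1.4900e-01  2.6900e-01  9.6000e-01]
 [ 3.5586e+01 -1.6900e-01  2.5700e-01  9.6000e-01]
 [ 3.9988e+01 -1.8800e-01  2.4300e-01  9.6000e-01]
 [ 4.4391e+01 -2.0600e-01  2.2800e-01  9.6000e-01]
 [ 4.8793e+01 -2.2300e-01  2.1100e-01  9.6000e-01]
 [ 5.3195e+01 -2.3900e-01  1.9300e-01  9.6000e-01]
 [ 5.7598e+01 -2.5300e-01  1.7400e-01  9.6000e-01]
 [ 6.2000e+01 -2.6600e-01  1.5500e-01  9.6000e-01]
 [ 6.3000e+01 -6.2000e-02  3.2000e-02  2.1800e-01]
 [ 6.4000e+01 -6.2000e-02  3.1000e-02  2.1800e-01]
 [ 6.5000e+01 -6.3000e-02  3.0000e-02  2.1800e-01]
 [ 6.6000e+01 -6.4000e-02  2.9000e-02  2.1800e-01]
 [ 6.7000e+01 -6.4000e-02  2.8000e-02  2.1800e-01]
 [ 6.8000e+01 -6.4000e-02  2.7000e-02  2.1800e-01]
 [ 6.9000e+01 -6.5000e-02  2.6000e-02  2.1800e-01]
 [ 7.0000e+01 -6.5000e-02  2.4000e-02  2.1800e-01]
 [ 7.1000e+01 -6.6000e-02  2.3000e-02  2.1800e-01]
 [ 7.2000e+01 -6.6000e-02  2.2000e-02  2.1800e-01]
 [ 7.3000e+01 -6.7000e-02  2.1000e-02  2.1800e-01]
 [ 7.4000e+01 -6.7000e-02  2.0000e-02  2.1800e-01]
 [ 7.5000e+01 -6.7000e-02  1.9000e-02  2.1800e-01]
 [ 7.6000e+01 -6.8000e-02  1.7000e-02  2.1800e-01]
 [ 7.7000e+01 -6.8000e-02  1.6000e-02  2.1800e-01]
 [ 7.8000e+01 -6.8000e-02  1.5000e-02  2.1800e-01]
 [ 7.9000e+01 -6.8000e-02  1.4000e-02  2.1800e-01]
 [ 8.0000e+01 -6.9000e-02  1.3000e-02  2.1800e-01]
 [ 8.1000e+01 -6.9000e-02  1.2000e-02  2.1800e-01]
 [ 8.2000e+01 -6.9000e-02  1.0000e-02  2.1800e-01]
 [ 8.3000e+01 -6.9000e-02  9.0000e-03  2.1800e-01]
 [ 8.4000e+01 -6.9000e-02  8.0000e-03  2.1800e-01]
 [ 8.5000e+01 -6.9000e-02  7.0000e-03  2.1800e-01]]
```

play_rows(
  commands=[
    {"xyz": [-0.061, 0.301, 0], "twist": [0, 0, 0.96], "jaw": 0.38},
    {"xyz": [-0.084, 0.296, 0], "twist": [0, 0, 0.96], "jaw": 0.38},
    {"xyz": [-0.106, 0.288, 0], "twist": [0, 0, 0.96], "jaw": 0.38},
    {"xyz": [-0.128, 0.279, 0], "twist": [0, 0, 0.96], "jaw": 0.38},
    {"xyz": [-0.149, 0.269, 0], "twist": [0, 0, 0.96], "jaw": 0.38},
    {"xyz": [-0.169, 0.257, 0], "twist": [0, 0, 0.96], "jaw": 0.38},
    {"xyz": [-0.188, 0.243, 0], "twist": [0, 0, 0.96], "jaw": 0.38},
    {"xyz": [-0.206, 0.228, 0], "twist": [0, 0, 0.96], "jaw": 0.38},
    {"xyz": [-0.223, 0.211, 0], "twist": [0, 0, 0.96], "jaw": 0.38},
    {"xyz": [-0.239, 0.193, 0], "twist": [0, 0, 0.96], "jaw": 0.38},
    {"xyz": [-0.253, 0.174, 0], "twist": [0, 0, 0.96], "jaw": 0.38},
    {"xyz": [-0.266, 0.155, 0], "twist": [0, 0, 0.96], "jaw": 0.38},
  ],
)

```text
clock: 14.85
eef_pos: [0.5184, 0.0318, 0.1195]
tcp_rot: [-1.628, 2.685, -0.003]
ft_force: [5.2, -3.0, -0.7]
width: 0.316
grip_force: 3.2
```

play_rows(
  commands=[
    {"xyz": [-0.062, 0.032, 0], "twist": [0, 0, 0.218], "jaw": 0.38},
    {"xyz": [-0.062, 0.031, 0], "twist": [0, 0, 0.218], "jaw": 0.38},
    {"xyz": [-0.063, 0.03, 0], "twist": [0, 0, 0.218], "jaw": 0.38},
    {"xyz": [-0.064, 0.029, 0], "twist": [0, 0, 0.218], "jaw": 0.38},
    {"xyz": [-0.064, 0.028, 0], "twist": [0, 0, 0.218], "jaw": 0.38},
    {"xyz": [-0.064, 0.027, 0], "twist": [0, 0, 0.218], "jaw": 0.38},
  ],
)

```text
clock: 15.45
eef_pos: [0.5063, 0.0375, 0.1186]
tcp_rot: [-1.764, 2.599, -0.0]
ft_force: [1.1, -0.3, 1.5]
width: 0.31
grip_force: 0.8
```

play_rows(
  commands=[
    {"xyz": [-0.065, 0.026, 0], "twist": [0, 0, 0.218], "jaw": 0.38},
    {"xyz": [-0.065, 0.024, 0], "twist": [0, 0, 0.218], "jaw": 0.38},
    {"xyz": [-0.066, 0.023, 0], "twist": [0, 0, 0.218], "jaw": 0.38},
  ],
)

```text
clock: 15.75
eef_pos: [0.5002, 0.0397, 0.1184]
tcp_rot: [-1.832, 2.552, 0.0]
ft_force: [3.1, -1.1, 1.7]
width: 0.306
grip_force: 1.1
```

play_rows(
  commands=[
    {"xyz": [-0.066, 0.022, 0], "twist": [0, 0, 0.218], "jaw": 0.38},
    {"xyz": [-0.067, 0.021, 0], "twist": [0, 0, 0.218], "jaw": 0.38},
  ],
)

```text
clock: 15.95
eef_pos: [0.4962, 0.041, 0.1184]
tcp_rot: [1.877, -2.519, -0.0]
ft_force: [1.6, -0.8, 1.1]
width: 0.31
grip_force: 0.9
```

play_rows(
  commands=[
    {"xyz": [-0.067, 0.02, 0], "twist": [0, 0, 0.218], "jaw": 0.38},
    {"xyz": [-0.067, 0.019, 0], "twist": [0, 0, 0.218], "jaw": 0.38},
  ],
)

```text
clock: 16.15
eef_pos: [0.4922, 0.0421, 0.1183]
tcp_rot: [1.92, -2.486, -0.0]
ft_force: [1.0, -0.3, 0.3]
width: 0.309
grip_force: 0.8
```

play_rows(
  commands=[
    {"xyz": [-0.068, 0.017, 0], "twist": [0, 0, 0.218], "jaw": 0.38},
    {"xyz": [-0.068, 0.016, 0], "twist": [0, 0, 0.218], "jaw": 0.38},
  ],
)

```text
clock: 16.35
eef_pos: [0.4877, 0.0431, 0.118]
tcp_rot: [1.963, -2.452, -0.001]
ft_force: [-0.1, 0.3, -0.4]
width: 0.31
grip_force: 0.2
```

play_rows(
  commands=[
    {"xyz": [-0.068, 0.015, 0], "twist": [0, 0, 0.218], "jaw": 0.38},
    {"xyz": [-0.068, 0.014, 0], "twist": [0, 0, 0.218], "jaw": 0.38},
  ],
)

```text
clock: 16.55
eef_pos: [0.4836, 0.044, 0.1179]
tcp_rot: [2.005, -2.417, -0.001]
ft_force: [0.4, -0.6, 0.6]
width: 0.309
grip_force: 0.0
```

```bash
python3 - <<'E'
from h import *
s=snapshot("side");w=snapshot("wrist")
f=lambda i,z:cv2.resize(i,None,fx=z,fy=z,interpolation=cv2.INTER_CUBIC)
cv2.imwrite("pics/c5.png",np.hstack([f(s["color"][170:290,190:320],3),f(w["color"],.9375)[:360,:400]]))
for b in (142,132):
    print(b,proj(s,[.4555,-.1605,b/1000+.01]))
for n,p in(("w",w),("side",s)):
    for k in("handle_center","tgrip_center"):
        for r in look_for(p,k)[:1]:print(n,k,r["conf"],r["position"],atz(p,r["position"],.12 if k[0]=="h" else .142))
print(get_obs()["clock"])
E
```

```text
142 [[269.94271158 226.73645094]]
132 [[269.88005515 229.944671  ]]
w handle_center 0.93 [261.7, 262.0] [0.48266186 0.04353802 0.12      ]
w tgrip_center 0.39 [260.7, 81.5] [ 0.46869573 -0.03437426  0.142     ]
side handle_center 0.39 [233.7, 202.1] [0.48748089 0.04785535 0.12      ]
side tgrip_center 0.44 [269.9, 236.9] [ 0.43513195 -0.18511116  0.142     ]
16.85
```

View pics/c5.png

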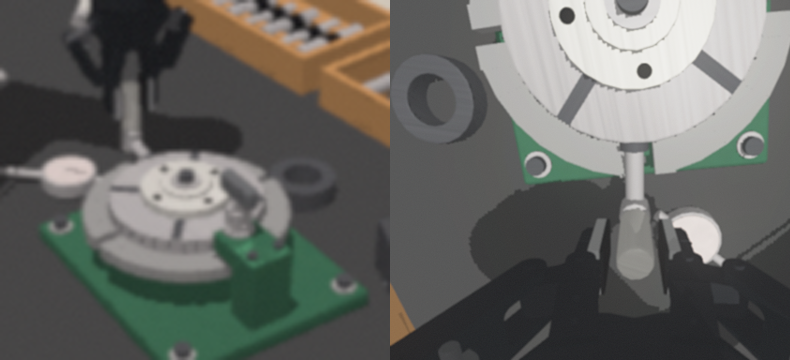

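```bash
python3 - <<'E'
import cv2,numpy as np
a=cv2.imread("pics/c3.png")[:,:390];b=cv2.imread("pics/c5.png")[:,:390]
i=np.hstack([cv2.resize(x[140:270,180:300],None,fx=3.2,fy=3.2) for x in(a,b)])
for y in range(0,i.shape[0],40): i[y,::6]=(0,255,255)
cv2.imwrite("pics/d5.png",i)
E
```

```text
(no output)
```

View pics/d5.png

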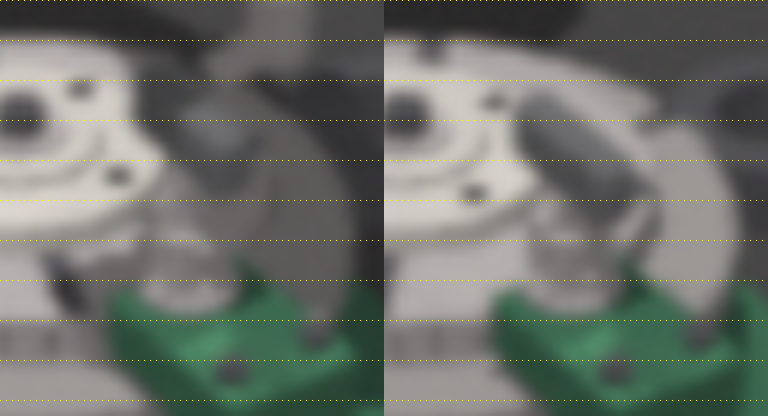

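```bash
python3 - <<'E'
from h import *
s=snapshot("side")
i=cv2.imread("pics/d5.png")
for b in(.142,.132):
    P=np.array([[.4555,-.1605,b]+Rz(np.radians(-5.2))@[x,y,z] for x in(-.0065,.0065) for y in(-.023,.023) for z in(-.01,.01)])
    q=proj(s,P);d=np.c_[((q[:,0]-190)*3-180)*3.2,((q[:,1]-170)*3-140)*3.2];h=cv2.convexHull(d.astype(np.float32))[:,0];print(b,d.min(0).round(),d.max(0).round())
    print(h.round().tolist())
im=s["color"][170:290,190:320]
g=cv2.cvtColor(im,cv2.COLOR_BGR2GRAY)
# dark score of hull for vertical shifts
for dz in np.arange(.120,.150,.002):
    P=np.array([[.4555,-.1605,dz]+Rz(np.radians(-5.2))@[x,y,z] for x in(-.0065,.0065) for y in(-.023,.023) for z in(-.01,.01)])
    h=cv2.convexHull(proj(s,P).astype(np.float32));m=np.zeros(s["color"].shape[:2],np.uint8);cv2.fillConvexPoly(m,np.round(h).astype(int),255)
    G=cv2.cvtColor(s["color"],cv2.COLOR_BGR2GRAY).astype(float);r=cv2.dilate(m,np.ones((5,5)))-m
    print(round(dz,3),G[m>0].mean().round(1),G[r>0].mean().round(1))
E
```

```text
0.142 [124.  51.] [260. 206.]
[[260.0, 129.0], [258.0, 191.0], [219.0, 206.0], [124.0, 126.0], [124.0, 65.0], [164.0, 51.0]]
0.132 [124.  82.] [259. 236.]
[[259.0, 160.0], [257.0, 221.0], [218.0, 236.0], [124.0, 156.0], [124.0, 96.0], [163.0, 82.0]]
0.12 108.7 134.9
0.122 107.4 138.8
0.124 106.2 141.3
0.126 107.0 146.5
0.128 107.0 148.8
0.13 108.6 150.2
0.132 110.8 149.8
0.134 110.5 148.6
0.136 115.4 145.1
0.138 119.3 136.4
0.14 120.8 132.8
0.142 124.6 123.0
0.144 128.1 110.9
0.146 128.3 109.1
0.148 130.2 99.8
```

```bash
python3 - <<'E'
from h import *
s=snapshot("side")
for n in("c3","c5","side0"):
    G=np.full((384,512),128.)
    if n=="side0": G=cv2.cvtColor(cv2.imread("pics/side0.png"),cv2.COLOR_BGR2GRAY).astype(float);A=95;
    else: G[170:290,190:320]=cv2.cvtColor(cv2.resize(cv2.imread(f"pics/{n}.png")[:360,:390],(130,120),interpolation=cv2.INTER_AREA),cv2.COLOR_BGR2GRAY)
    out=[]
    for dz in np.arange(.124,.152,.003):
        e=[.0065,.023] if n!="side0" else [.023,.0065]
        P=np.array([[.4555,-.1605,dz]+Rz(np.radians(-5.2))@[x*e[0],y*e[1],z] for x in(-1,1) for y in(-1,1) for z in(-.01,.01)])
        h=cv2.convexHull(proj(s,P).astype(np.float32));m=np.zeros((384,512),np.uint8);cv2.fillConvexPoly(m,np.round(h).astype(int),255)
        r=cv2.dilate(m,np.ones((5,5)))-m;out.append((round(dz,3),round(G[r>0].mean()-G[m>0].mean())))
    print(n,out)
print(get_obs()["ft_force"],get_obs()["grip_force"])
E
```

```text
c3 [(np.float64(0.124), 4), (np.float64(0.127), 8), (np.float64(0.13), 11), (np.float64(0.133), 14), (np.float64(0.136), 17), (np.float64(0.139), 20), (np.float64(0.142), 22), (np.float64(0.145), 22), (np.float64(0.148), 19), (np.float64(0.151), 15)]
c5 [(np.float64(0.124), 35), (np.float64(0.127), 41), (np.float64(0.13), 41), (np.float64(0.133), 38), (np.float64(0.136), 30), (np.float64(0.139), 16), (np.float64(0.142), -2), (np.float64(0.145), -18), (np.float64(0.148), -30), (np.float64(0.151), -36)]
side0 [(np.float64(0.124), 0), (np.float64(0.127), 7), (np.float64(0.13), 14), (np.float64(0.133), 18), (np.float64(0.136), 23), (np.float64(0.139), 31), (np.float64(0.142), 38), (np.float64(0.145), 38), (np.float64(0.148), 30), (np.float64(0.151), 18)]
[-0.25679773  0.21513288 -0.84852922] 0.0
```

The bar now fits about 0.13 m, against 0.143 before, so the plunger has dropped. I'll let go and rise straight up.

play_rows(
  commands=[
    {"xyz": [0, 0, 0], "twist": [0, 0, 0], "jaw": 0},
    {"xyz": [0, 0, 0], "twist": [0, 0, 0], "jaw": -0.6},
    {"xyz": [0, 0, 0], "twist": [0, 0, 0], "jaw": -0.6},
    {"xyz": [0, 0, 0.7], "twist": [0, 0, 0], "jaw": -0.6},
    {"xyz": [0, 0, 1], "twist": [0, 0, 0], "jaw": -0.6},
    {"xyz": [0, 0, 1], "twist": [0, 0, 0], "jaw": -0.6},
    {"xyz": [0, 0, 1], "twist": [0, 0, 0], "jaw": -0.6},
    {"xyz": [0, 0.5, 0.5], "twist": [0, 0, 0], "jaw": -0.6},
    {"xyz": [0, 1, 0], "twist": [0, 0, 0], "jaw": -0.6},
    {"xyz": [0, 1, 0], "twist": [0, 0, 0], "jaw": -0.6},
    {"xyz": [0, 0.5, 0], "twist": [0, 0, 0], "jaw": -0.6},
    {"xyz": [0, 0, 0], "twist": [0, 0, 0], "jaw": -0.6},
    {"xyz": [0, 0, 0], "twist": [0, 0, 0], "jaw": -0.6},
  ],
)

```text
clock: 18.25
eef_pos: [0.4842, 0.1338, 0.2443]
tcp_rot: [2.004, -2.418, 0.0]
ft_force: [0.4, -0.6, -0.5]
width: 0.801
grip_force: 0.0
```

```bash
python3 - <<'E'
from h import *
s=snapshot("side")
G=cv2.cvtColor(s["color"],cv2.COLOR_BGR2GRAY).astype(float);out=[]
for dz in np.arange(.124,.150,.002):
    P=np.array([[.4555,-.1605,dz]+Rz(np.radians(-5.2))@[x*.0065,y*.023,z] for x in(-1,1) for y in(-1,1) for z in(-.01,.01)])
    h=cv2.convexHull(proj(s,P).astype(np.float32));m=np.zeros((384,512),np.uint8);cv2.fillConvexPoly(m,np.round(h).astype(int),255)
    r=cv2.dilate(m,np.ones((5,5)))-m;out.append((float(round(dz,3)),int(G[r>0].mean()-G[m>0].mean())))
print(out,get_obs()["clock"])
t=snapshot("top")
for k in("handle_center","tgrip_center"):
  for r in look_for(t,k)[:1]:print(k,r["conf"],r["position"],atz(t,r["position"],.136))
f=lambda i:cv2.resize(i,(400,400),interpolation=cv2.INTER_CUBIC)
cv2.imwrite("pics/f.png",np.hstack([f(s["color"][195:275,230:310]),f(t["color"][170:290,225:345])]))
E
```

```text
[(0.124, 33), (0.126, 37), (0.128, 40), (0.13, 39), (0.132, 37), (0.134, 36), (0.136, 28), (0.138, 17), (0.14, 12), (0.142, 0), (0.144, -14), (0.146, -15), (0.148, -26)] 18.3
handle_center 0.3 [329.4, 236.9] [ 0.46134546 -0.16188314  0.136     ]
tgrip_center 0.29 [296.5, 234.9] [ 0.4663732  -0.07530479  0.136     ]
```

View pics/f.png

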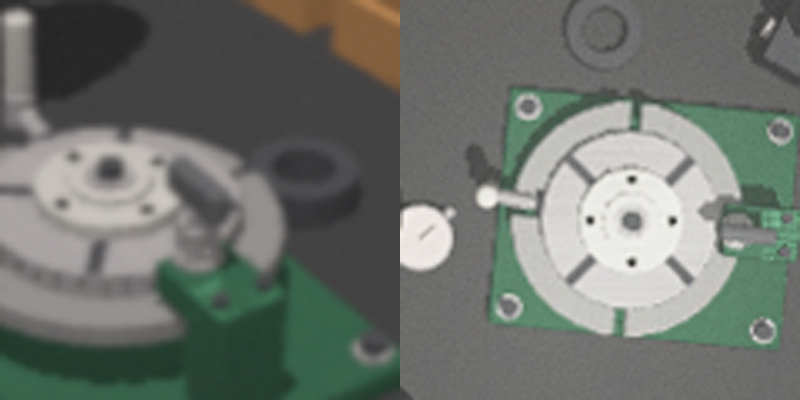

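The pictures show the bar low over the sleeve and along fixture y. The ring notches line up with the pin axis, the handle is at about bearing 84 to 85, the gauges have not moved, and the robot is clear.

```bash
python3 -c "
from station import *
print(close_job())"
```

```text
the job is handed in; nothing more can be done
None
```

I released the plunger and turned the table anticlockwise until it dropped into the next notch. The camera fit puts the bar at about 130 mm, against 132 mm when fully home. The gripper is clear of everything, the gauges were not touched, and the job was handed in at about 18 s on the robot's clock.

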